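Soap the wash bowl and bring the dish brush over it

TASK

Get ready to scrub the tumbler that waits in the wash bowl: first press the soap pump right down to its stop and let it spring up again, so that a dose goes into the bowl. Then take the dish brush by its handle, draw it out of the leaning holder, turn it level with its bristles facing down and bring its head over the middle of the bowl, the bristles a hand's breadth or so above the rim. Finish while still holding the brush there, raised and still and touching nothing but your fingers, and leave the bowl, the tumbler, the soap bottle and everything else standing where it was.

Things in the scene. Friction and masses are not known exactly. Their poses are not given: they have to be found in the camera images.
- soap_bottle: Amber soap bottle with a paper band and a black pump, loose, 0.45 kg. Origin: centre of its underside on the worktop, z up. Body 58 mm in diameter to 78 mm height, then shoulders, collar 33 mm in diameter from 102 to 120 mm. The thin pump nozzle points along its own +x, over the bowl's rim, and ends 62 mm from the axis. 149 mm tall with the pump up.
- pump (a joint): The soap pump's spring-loaded plunger: 0 = fully up, 0.013 m = pressed down to its stop. It moves straight down, needs about 4 N to start and 10 N at the stop, and springs up again when released.
- pump_top (a point): Centre of the flat round top (31 mm across) of the pump head, 149 mm above the worktop when up; it moves with the pump.
- holder: Leaning brush holder fixed to the worktop: dark wooden foot 150 x 88 x 9 mm with a white sheet-metal sleeve. Origin: centre of the foot's underside, z up. The sleeve rises towards the holder's own -x at 50 degrees above level: the way out is (-0.643, 0, 0.766) in its frame. Bore 50 mm wide (along own y), 40 mm high, 63 mm deep; the brush head sits in it with 2 to 3 mm play.
- holder_floor (a point): Middle of the bottom of the holder's bore.
- holder_mouth (a point): Middle of the open upper end of the holder's bore, 63 mm from holder_floor along the way out.
- dish_brush: Wooden dish brush, about 90 g, 237 mm long, head down in the holder, handle leaning out. Own +x runs along the handle to the head; own -z is where the bristles point, so own z points up when it is level, bristles down. Origin: on the handle's centre line, a good place to grip, 155 mm high at the start. It sags about 3 degrees in the holder. Centre of mass near x = +79 mm.
- brush_grip (a point): The brush's origin again. The handle here is a rounded bar 16 mm wide (along own y), 14 mm thick (along z); its end is at x = -80 mm and at the start it is free to x = +94 mm, where it enters the holder. The bristles are on the under side of the leaning brush, so a grip across y from above the leaning handle serves.
- bristle_tips (a point): Middle of the bristle tips, at (135, 0, -30) mm in the brush's frame. The head is a round wooden disc 44 mm across, centre at x = +135 mm, z from -8 to +8 mm, with white bristles below it to z = -30 mm.
- bowl: Steel wash bowl, loose, round, 218 mm across the rim, 86 mm tall. Origin: centre of its underside, z up. A high wall stands behind the worktop, from about x = 0.72 m: keep the arm off it.
- bowl_rim (a point): Centre of the wash bowl's mouth, at rim height (86 mm).
- tumbler: Blue tumbler, 72 mm wide, 85 mm tall, standing upright in the wash bowl, its top level with the rim. Origin: centre of its underside.
- tin_beans: Bystander: closed food tin with a red label, 75 mm wide, 110 mm tall. Origin: centre of its underside.
- jar_pickle: Bystander: glass pickle jar with a red lid, 85 mm wide, 132 mm tall. Origin: centre of its underside.
- mug: Bystander: cream mug with blue dots and a handle, 92 mm wide, 93 mm tall. Origin: centre of its underside.
- cup_upturned: Bystander: blue cup standing upside down, 78 mm wide, 69 mm tall. Origin: centre of its underside.
- dip_bowl: Bystander: small off-white dip bowl, 82 mm wide, 34 mm tall. Origin: centre of its underside.
- glass: Bystander: tall clear drinking glass, 68 mm wide, 137 mm tall. Origin: centre of its underside.

How it is judged:
By the outcome, as a careful person would: the job done as asked, in the order asked, and still so for the second after the job is handed in, while the arm keeps its last pose, push and grip.
It also fails if it takes over 45 s, if anything falls off the work surface, if the arm or the gripper's body presses on something with over 40 N, if the wrist force passes 120 N, or if a joint passes its speed limit or range.

ROBOT

A 7-joint arm with a two-finger parallel gripper is mounted at the origin on the work surface; the furniture and walls round the work are solid. World frame = base frame: x ahead of the robot, y to its left, z up, the work surface at z = 0. Lengths are in m, angles in rad, forces in N, time in s.
With the tool pointing down it reaches from about 0.4 to 0.85 m from the base axis. Payload 10.4 kg.
Tool frame: the origin (TCP) lies at the very end of the fingers, on their centre line; the grasp point (between the pads) lies r.tcp_to_grasp behind it (r.tcp_to_grasp is the distance from the TCP to the grasp point, in m); z points along the fingers, y is the line along which they close (so a half turn about z gives the same grasp; the last joint's range is limited). The gripper opens to 87 mm and grips with 3 to 60 N. Pads are 19 mm wide; open, the fingers measure 117 mm over their backs; the gripper's body (75 mm by 190 mm) begins 51 mm behind the grasp point.
Start: joints at [1.084, 0.332, -0.065, 1.46, 0.022, 1.35, -0.088], TCP at [0.28, -0.559, 0.2] pointing down, gripper open.
Joint ranges: [-2.6, 2.6], [-0.5, 2.12], [-1.47, 1.34], [0.16, 2.42], [-1.27, 4.41], [0.06, 2.06], [-2.6, 2.6]. Speed limits (rad/s): [2.22, 2.22, 2.79, 2.79, 3.14, 3.14, 3.14].

INTERFACE

Orientations are given as a unit quaternion [x, y, z, w].
In Python, from bench import monitor, cams, ticket, r gives the robot as it stands.
- The arm moves only by the shell command python3 -m crank 'ROWS' [OPENING] [FORCE]. ROWS is a JSON object whose one key "steps" holds a list of rows, each a list of 2 entries, a list of its own where there are three numbers: the shift along the world's x, y, z in units of 25 mm (1.0 is 25 mm), then the turn, a rotation vector about the world's x, y, z in units of 5 degrees (1.0 is 5 degrees). In form: {"steps": [[[x, y, z], [ax, ay, az]], ...]}. A call has 1 to 10 rows; each row shifts and turns the commanded pose from where the row before left it; what a row does not reach is not made up. A row lasts 1/12 s, in which the tool goes at most 41.7 mm and 7.16 degrees, less where a joint would pass 70% of its speed; a pose out of reach is approached as far as the arm can. A call is refused whole if a number of a shift passes 1 or a number of a turn 1, either way. A call with a gripper value outside its range is refused whole. OPENING is the finger opening in mm, from 0 to 87, set as the call begins (- or left out, the last holds). The fingers move at their own pace and stop on an object; FORCE is the grip in N (left out, the last holds). Time passes only in rows, so rows that do not move let the fingers close. It gives the time, the measured TCP pose, the force, the opening and the grip force at its end, in the units of the state.
- monitor.read_state(): the state, without advancing time (a new reading comes with each control period).
- cams.camera(name): name is "scene" or "top" or "wrist"; returns a dict with "pixels" (480x640x3 uint8, blue, green, red), "z_map" (480x640 float32, m along the optical axis (not along the pixel's ray), 0 where there is no reading), "vfov" (degrees; the focal length in pixels is half the picture's height over the tangent of half this angle, whatever the lens; pixels are square), "cx", "cy" (the principal point, pixels), "k1" (the pictures are not rectified: a ray, as slopes to the right and down, at radius r is drawn at 1 + k1 r^2 times it, then the intrinsics apply), "T" (4x4, takes a point from camera to world coordinates). Camera axes: x right, y up, looking along -z (the intrinsics and any distortion apply to the point x, -y, -z); pixel columns grow to the right and rows downward; lengths in m; the calibration is good to about 2 mm. A picture is of the moment at which its call begins.
- ticket.close_job(): hands the job in; it is judged then, once.
The state is a dict: "time": time; "joint_positions": joint angles; "joint_vel": joint speeds; "joint_torque": joint torques, N m; "ee_pos": TCP position; "eef_rot": TCP orientation; "ft_force": force on the tool from outside, world axes, zero at the start; "torque": the same for the moment, N m; "width": finger opening in m; "grip_force": force on a finger pad.
Only numpy, scipy, OpenCV 4.12 (cv2) and the standard library are available. Lean on these libraries where they do the work, as an engineer would, in place of code of your own. Each camera call takes 0.05 s, during which the arm holds its last target. There are 200 camera calls.

## Working session

There is one attempt and no reset: what is moved stays moved. The work goes in short steps, Python scripts to look and compute and a shell command to move; the robot and the scene stay as the last step left them, time stands still between calls to the robot, and variables do not carry over. Pictures are saved under pics/ and viewed, at most 14 in all, crops included, and the job is handed in when it is done.

```bash
mkdir -p pics; ls; cat > h.py <<'E'
import numpy as np, cv2, pickle
from bench import monitor, cams, ticket, r
def snap(n,tag):
    c=cams.camera(n); pickle.dump(c,open(f'pics/{tag}.pkl','wb')); cv2.imwrite(f'pics/{tag}.png',c['pixels']); return c
def load(tag): return pickle.load(open(f'pics/{tag}.pkl','rb'))
def K(c):
    f=240/np.tan(np.radians(c['vfov'])/2); return np.array([[f,0,c['cx']],[0,f,c['cy']],[0,0,1.]]),np.array([c['k1'],0,0,0,0.])
def ray(c,u,v):
    k,d=K(c); p=cv2.undistortPoints(np.array([[[u,v]]],float),k,d)[0,0]
    D=np.array([p[0],-p[1],-1.]); T=np.array(c['T']); return T[:3,3],T[:3,:3]@D
def pt(c,u,v,z=None):   # depth (median 3x3) -> world
    o,d=ray(c,u,v)
    if z is not None: return o+d*(z-o[2])/d[2]
    w=c['z_map'][int(v)-1:int(v)+2,int(u)-1:int(u)+2]; w=w[w>0]; return o+d*np.median(w)
def tri(obs):
    A=np.zeros((3,3));b=np.zeros(3)
    for c,u,v in obs:
        o,d=ray(c,u,v); d=d/np.linalg.norm(d); P=np.eye(3)-np.outer(d,d); A+=P;b+=P@o
    x=np.linalg.solve(A,b); return x
def cloud(c):
    k,d=K(c); g=np.stack(np.meshgrid(np.arange(640.),np.arange(480.)),-1).reshape(-1,1,2)
    p=cv2.undistortPoints(g,k,d)[:,0]; z=c['z_map'].reshape(-1,1); T=np.array(c['T'])
    q=np.c_[p[:,0],-p[:,1],-np.ones(len(p))]*z; return (q@T[:3,:3].T+T[:3,3]).reshape(480,640,3)
def proj(c,P):
    T=np.array(c['T']); q=(np.array(P)-T[:3,3])@T[:3,:3]; k,d=K(c)
    return cv2.projectPoints(np.array([[q[0],-q[1],-q[2]]]),np.zeros(3),np.zeros(3),k,d)[0][0,0]
E
python3 - <<'E'
from h import *
for n in ('scene','top'):
    c=snap(n,n+'0'); print(n,np.round(c['T'],3).tolist(),c['vfov'],c['k1'])
s=monitor.read_state(); print({k:np.round(v,3).tolist() for k,v in s.items()}, r.tcp_to_grasp)
E
```

```text
pics
scene [[-0.339, 0.564, -0.753, -0.418], [-0.941, -0.187, 0.283, 0.51], [0.019, 0.804, 0.594, 0.84], [0.0, 0.0, 0.0, 1.0]] 44.47780842441691 0.004955386713344766
top [[-0.026, 0.997, -0.075, 0.389], [-1.0, -0.026, 0.003, 0.142], [0.001, 0.075, 0.997, 1.438], [0.0, 0.0, 0.0, 1.0]] 43.70865291397847 0.020762649499261616
{'time': 0.1, 'joint_positions': [1.084, 0.333, -0.065, 1.461, 0.022, 1.35, -0.089], 'joint_vel': [-0.0, -0.002, 0.0, -0.002, -0.0, 0.001, 0.0], 'joint_torque': [0.001, -62.455, 0.024, -39.072, -0.062, 0.037, 0.0], 'ee_pos': [0.279, -0.559, 0.199], 'eef_rot': [0.973, 0.23, -0.0, -0.001], 'ft_force': [-0.17, 0.863, 1.314], 'torque': [0.005, 0.006, 0.014], 'grip_force': 0.0, 'width': 0.088} 0.0187
```

View pics/scene0.png

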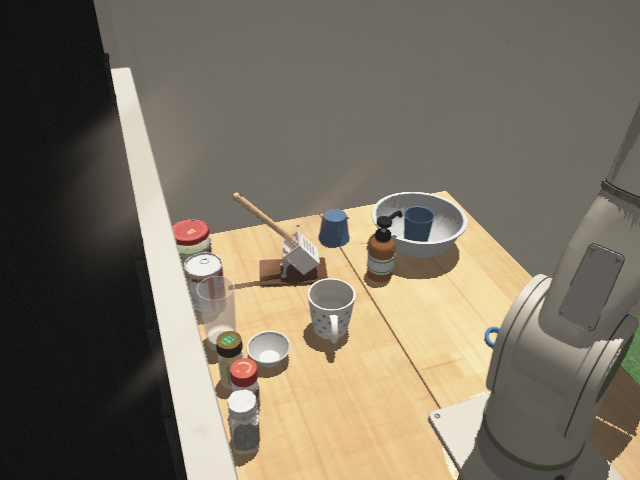

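View pics/top0.png

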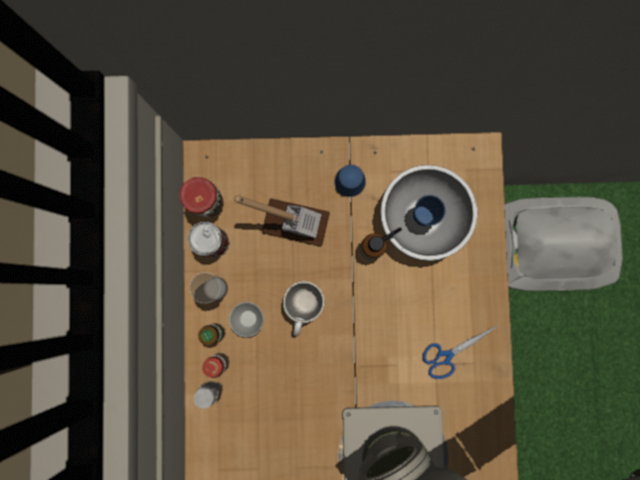

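The scene view shows the brush handle end at (237,195) and its entry to the holder near (299,240). The pump head is at (385,221) and the bowl is centred near (419,222). In the top view these are the handle at (240,199)–(297,217), the pump at (376,243) and the bowl at (429,213). I'll enlarge crops next.

```bash
python3 - <<'E'
from h import *
a,b=load('scene0'),load('top0')
z=lambda c,x,y,w,h,s:cv2.resize(c['pixels'][y:y+h,x:x+w],None,fx=s,fy=s,interpolation=cv2.INTER_CUBIC)
A=z(a,225,185,200,100,4); B=z(b,230,175,200,100,3.9)[:,:780]
cv2.imwrite('pics/c1.png',A); cv2.imwrite('pics/c2.png',z(b,230,175,200,100,4))
C=cloud(b); D=cloud(a)
# bowl rim
for nm,c in(('top',C),('scene',D)):
    m=(c[...,2]>.079)&(c[...,2]<.095)&(c[...,1]<.1)&(c[...,1]>-.25)&(c[...,0]>.4)&(c[...,0]<.75)
    P=c[m]; 
    # circle fit robust
    from scipy.optimize import least_squares
    f=least_squares(lambda q:np.hypot(P[:,0]-q[0],P[:,1]-q[1])-q[2],[.6,-.0,.109],loss='soft_l1',f_scale=.003); print(nm,'bowl',f.x,len(P),P[:,2].max())
print('table z',pt(b,340,280),pt(b,480,330))
for n,u,v in(('pump',376,243),('tumb',430,209),('foot',272,236),('cup',350,180),('jar',199,195),('mug',303,303)): print(n,pt(b,u,v))
for u,v in((242,200),(250,202),(260,205),(270,208),(280,211),(288,214)): print('h',pt(b,u,v).round(4))
for u,v in((240,198),(250,206),(262,215),(275,225),(285,232)): print('hs',pt(a,u,v).round(4))
E
```

```text
top bowl [ 0.56317096 -0.08918405  0.10386985] 1711 0.09497111731409791
scene bowl [ 0.55780411 -0.08360095  0.10482279] 1296 0.09497513216359088
table z [ 0.41675862  0.11216168 -0.00137118] [ 0.28915712 -0.21797942 -0.00096648]
pump [0.49167233 0.03531218 0.14896149]
tumb [ 0.58208772 -0.10967747  0.00362864]
foot [ 0.52727432  0.27347265 -0.00261819]
cup [0.64586634 0.08405828 0.06829721]
jar [0.60946657 0.42029169 0.13007892]
mug [0.36425008 0.20197352 0.00556859]
h [0.5836 0.3149 0.2081]
h [0.5814 0.3004 0.1925]
h [0.5774 0.2817 0.1729]
h [0.5735 0.2626 0.1515]
h [0.5697 0.2429 0.1279]
h [0.565  0.2266 0.1096]
hs [0.5766 0.3194 0.205 ]
hs [0.5723 0.301  0.1848]
hs [0.5669 0.2784 0.1614]
hs [0.5609 0.2531 0.1347]
hs [0.5586 0.2325 0.1136]
```

View pics/c1.png

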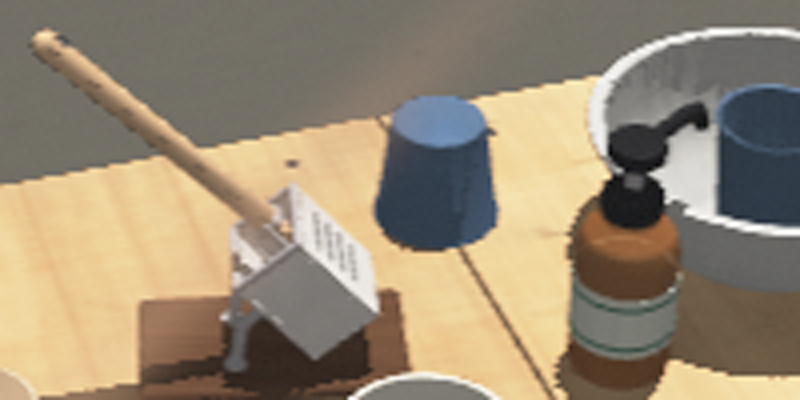

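View pics/c2.png

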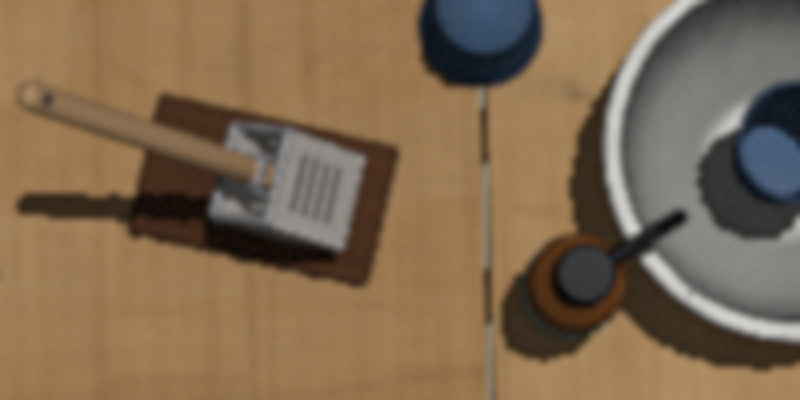

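The crops show the pump top centre at scene (384.5,218.8) and top (376,243.5). The handle axis runs from scene (235.5,195.5) to about (289,237). In the top view it runs from (238,199) to about (291,216).

```bash
python3 - <<'E'
from h import *
a,b=load('scene0'),load('top0')
print('pump',tri([(a,384.5,218.8),(b,376,243.5)]))
S=lambda x,y:(a,225+x/4,185+y/4); T=lambda x,y:(b,230+x/4,175+y/4)
def plane(p,q):
    o,d1=ray(*p);_,d2=ray(*q);n=np.cross(d1,d2);n/=np.linalg.norm(n);return n,n@o
n1,e1=plane(S(45,44),S(245,200)); n2,e2=plane(T(32,95),T(245,164))
d=np.cross(n1,n2);d/=np.linalg.norm(d)
if d[2]>0:d=-d
p0=np.linalg.lstsq(np.array([n1,n2]),np.array([e1,e2]),rcond=None)[0]
def near(o,r):
    A=np.c_[d,-r];t=np.linalg.lstsq(A,o-p0,rcond=None)[0];return p0+d*t[0]
print('dir',d,np.degrees(np.arcsin(-d[2])),np.degrees(np.arctan2(d[1],d[0])))
e=near(*ray(*S(35,37)));f=near(*ray(*T(17,92)));print('end',e,f)
print('origin',e+.08*d,f+.08*d,'z155',p0+d*(.155-p0[2])/d[2])
print('bowl',pt(b,428.5,213.5,.086))
for u in((380.8,213),(476,213),(428,167),(428,262)):print(pt(b,*u,.086))
g=b['pixels'][205:222,376:386].max(2);print(g[8]);print(b['pixels'][150:175,428].max(1),b['pixels'][255:270,428].max(1),b['pixels'][213,468:482].max(1))
print('nozzle tip',tri([(a,225+703/4,185+118/4),(b,230+683/4,175+214/4)]))
# handle surface points
for c in(a,b):
    C=cloud(c).reshape(-1,3);m=(C[:,2]>.12)&(C[:,2]<.2)&(abs(C[:,0]-.57)<.06)&(C[:,1]>.22)&(C[:,1]<.33);P=C[m]
    q=P.mean(0);v=np.linalg.svd(P-q)[2][0];print(len(P),q,v,'at z155',q+v*(.155-q[2])/v[2])
E
```

```text
pump [0.49045582 0.03521695 0.14955062]
dir [-0.16056051 -0.6726255  -0.72235397] 46.24917203428217 -103.42567183913027
end [0.58839605 0.32897177 0.20903251] [0.58870176 0.33025246 0.21040789]
origin [0.57555121 0.27516173 0.15124419] [0.57585692 0.27644242 0.15261957] z155 [0.57638603 0.27865898 0.155     ]
bowl [ 0.5608067  -0.09140159  0.086     ]
[0.56482705 0.01696337 0.086     ]
[ 0.55907125 -0.19924012  0.086     ]
[ 0.66784009 -0.09436254  0.086     ]
[ 0.45051024 -0.08598223  0.086     ]
[ 55  56  53  56  83 140 187 199 172 118]
[159 159 158 160 160 162 162 162 161 161 160 159 158 158 157 169 192 200
 173 110  52  41  46  45  50] [116 175 201 197 165 108  61  57  56  56  74 119 157 171 170] [ 48  43  43  46  88 150 192 202 187 159 151 158 161 161]
nozzle tip [ 0.52415253 -0.02172537  0.12689031]
350 [0.56766696 0.28163674 0.16072397] [-0.17194273 -0.67862888 -0.7140718 ] at z155 [0.56628868 0.27619688 0.155     ]
296 [0.5733205 0.2745039 0.1613572] [-0.1669261  -0.66784963 -0.72533616] at z155 [0.57185748 0.26865054 0.155     ]
```

```bash
python3 -m crank '{"steps":[[[0.35,0.98,0],[0,0,0.4]],[[0.35,0.98,0],[0,0,0.4]],[[0.35,0.98,0],[0,0,0.4]],[[0.35,0.98,0],[0,0,0.4]],[[0.35,0.98,0],[0,0,0.4]],[[0.35,0.98,0],[0,0,0.4]],[[0.35,0.98,0],[0,0,0.4]],[[0.35,0.98,0],[0,0,0.4]],[[0.35,0.98,0],[0,0,0.4]],[[0.35,0.98,0],[0,0,0.4]]]}' 0 20; python3 -m crank '{"steps":[[[0.35,0.98,0],[0,0,0.4]],[[0.35,0.98,0],[0,0,0.4]],[[0.35,0.98,0],[0,0,0.4]],[[0.35,0.98,0],[0,0,0.4]],[[0.35,0.98,0],[0,0,0.4]],[[0.35,0.98,0],[0,0,0.4]],[[0.35,0.98,0],[0,0,0.4]],[[0.35,0.98,0],[0,0,0.4]],[[0.35,0.98,0],[0,0,0.4]],[[0.35,0.98,0],[0,0,0.4]]]}'; python3 -m crank '{"steps":[[[0.35,0.98,0],[0,0,0.4]],[[0.35,0.98,0],[0,0,0.4]],[[0.35,0.98,0],[0,0,0.4]],[[0.35,0.8,-0.2],[0,0,0.4]],[[0,0,0],[0,0,0]],[[0,0,0],[0,0,0]]]}'
```

```text
time: 0.93
ee_pos: [0.3674, -0.3123, 0.1998]
eef_rot: [0.918, 0.396, -0.0, -0.0]
ft_force: [1.0, 0.2, 0.4]
width: 0.0283
grip_force: 0.0
time: 1.77
ee_pos: [0.4547, -0.067, 0.2]
eef_rot: [0.835, 0.55, -0.0, 0.0]
ft_force: [0.5, -0.8, -0.5]
width: 0.0003
grip_force: 0.0
time: 2.27
ee_pos: [0.4893, 0.0262, 0.1946]
eef_rot: [0.795, 0.607, -0.0, -0.0]
ft_force: [0.4, -0.2, -0.9]
width: 0.0008
grip_force: 0.0
```

```bash
python3 -m crank '{"steps":[[[0.05,0.36,-0.5],[0,0,0.3]],[[0,0,-0.5],[0,0,0]],[[0,0,-0.4],[0,0,0]],[[0,0,0],[0,0,0]],[[0,0,0],[0,0,0]]]}';python3 -m crank '{"steps":[[[0,0,-0.2],[0,0,0]],[[0,0,-0.2],[0,0,0]],[[0,0,0],[0,0,0]],[[0,0,0],[0,0,0]]]}'; python3 - <<'E'
from h import *
snap('scene','s1')
c=load('s1');cv2.imwrite('pics/c3.png',cv2.resize(c['pixels'][150:300,320:480],None,fx=4,fy=4))
E
```

```text
time: 2.68
ee_pos: [0.4903, 0.033, 0.1594]
eef_rot: [0.788, 0.616, -0.001, -0.0]
ft_force: [-0.1, -0.5, 0.7]
width: 0.0005
grip_force: 0.0
time: 3.02
ee_pos: [0.4908, 0.0334, 0.1499]
eef_rot: [0.788, 0.616, -0.0, -0.0]
ft_force: [-0.1, 0.5, 0.2]
width: 0.0005
grip_force: 0.0
```

View pics/c3.png

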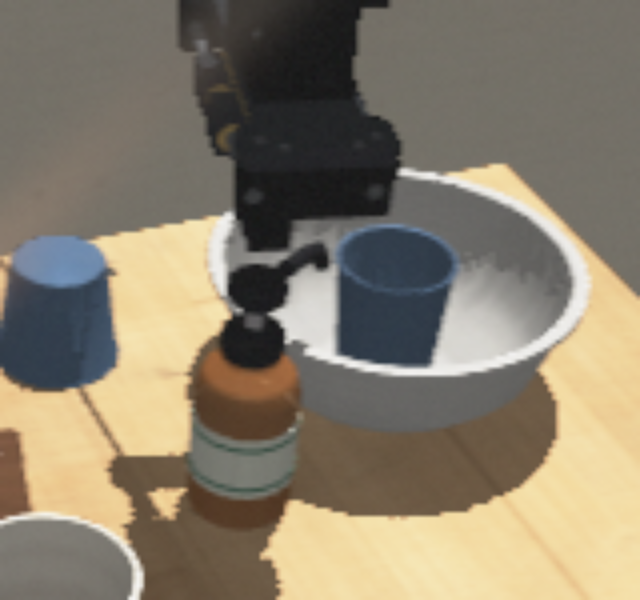

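The image shows the fingertip bottom at crop (267,248), i.e. pixel (387,212), just above the pump top at crop (258,272), with a gap still visible. I'll check this against the projected TCP.

```bash
python3 - <<'E'
from h import *
c=load('s1');s=monitor.read_state();p=np.array(s['ee_pos'])
q=proj(c,p);print(q,(q-[320,150])*4, (proj(c,[.4905,.035,.1495])-[320,150])*4)
w=cloud(c)
for u,v in((387,208),(387,211),(384,219),(390,206),(385,222)):print(u,v,pt(c,u,v))
b=load('top0');
print('top depth pump',[pt(b,u,v).round(4).tolist() for u,v in((374,242),(376,244),(378,245))])
snap('wrist','w1')
E
```

```text
[385.08735325 218.3260414 ] [260.349413   273.30416562] [257.95342667 275.14483964]
387 208 [0.48095725 0.03662908 0.18275863]
387 211 [0.48077358 0.03604709 0.17539155]
384 219 [0.4917493  0.03544262 0.14824208]
390 206 [0.47917457 0.03115987 0.18762972]
385 222 [0.48110338 0.03800303 0.14813802]
top depth pump [[0.494, 0.0395, 0.1481], [0.4894, 0.0355, 0.1498], [0.4872, 0.0311, 0.1488]]
```

View pics/w1.png

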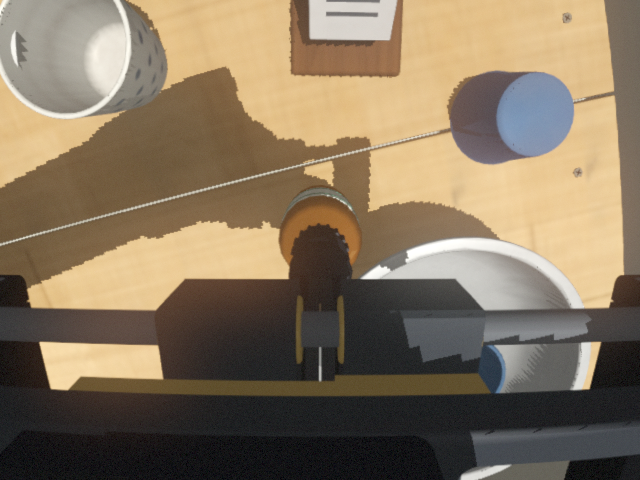

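```bash
python3 - <<'E'
from h import *
c=load('s1')
for v in range(203,224): print(v,c['pixels'][v,380:394].max(1), (c['z_map'][v,380:394]*1000).astype(int))
E
```

```text
203 [25 29 27 27 28 26 28 26 24 28 30 31 27 27] [1099 1100 1103 1097 1099 1098 1102 1098 1103 1102 1104 1099 1099 1103]
204 [28 28 25 27 25 27 28 27 28 25 27 30 27 25] [1099 1100 1103 1101 1097 1102 1100 1102 1101 1102 1098 1101 1104 1106]
205 [58 25 29 25 26 26 27 25 27 28 25 28 42 84] [1211 1214 1192 1200 1196 1200 1193 1197 1199 1197 1199 1197 1201 1439]
206 [72 29 28 27 27 24 26 27 28 28 25 29 39 84] [1212 1215 1192 1198 1201 1201 1196 1200 1201 1199 1195 1202 1201 1439]
207 [81 27 28 27 27 27 28 23 26 27 27 26 45 88] [1212 1214 1196 1198 1202 1199 1199 1196 1191 1201 1205 1201 1203 1437]
208 [ 88  26  29  29  29  26  26  26  28  24  26  27  63 119] [1213 1205 1197 1198 1195 1198 1202 1200 1202 1201 1201 1206 1207 1438]
209 [117  75  28  26  30  25  27  26  27  30  28  26  65 119] [1406 1207 1204 1198 1203 1201 1204 1201 1202 1204 1203 1202 1445 1439]
210 [132  99  41  25  25  26  23  31  28  30  28  24  88 131] [1403 1209 1200 1207 1205 1207 1204 1208 1202 1200 1202 1203 1438 1441]
211 [135  99  41  27  28  27  29  28  29  26  27  28  91 134] [1408 1205 1205 1209 1204 1206 1203 
[... 915 characters left out ...]
1235 1235 1233 1239 1246 1446]
219 [ 29  28  29  27  32  30  30  29  31  30  27  53 146 182] [1227 1229 1230 1228 1230 1231 1235 1231 1233 1236 1226 1244 1447 1450]
220 [ 31  27  28  25  31  26  28  31  26  27  29  87 159 187] [1230 1228 1226 1229 1225 1230 1223 1228 1224 1229 1226 1226 1445 1445]
221 [ 27  29  26  30  26  31  31  31  27  31  29  31 148 192] [1220 1226 1222 1221 1222 1223 1226 1224 1228 1225 1227 1229 1443 1441]
222 [ 30  32  34  31  30  28  27  28  29  32  28  30 155 195] [1224 1221 1220 1219 1219 1221 1220 1224 1219 1221 1225 1227 1437 1440]
223 [ 29  32  28  31  30  28  32  28  30  34  31  56 162 201] [1215 1222 1220 1219 1219 1222 1223 1220 1223 1220 1221 1222 1446 1440]
```

```bash
python3 -m crank '{"steps":[[[0,0,-0.1],[0,0,0]],[[0,0,-0.1],[0,0,0]],[[0,0,0],[0,0,0]],[[0,0,0],[0,0,0]]]}'
```

```text
time: 3.45
ee_pos: [0.4907, 0.0335, 0.1448]
eef_rot: [0.788, 0.616, -0.0, -0.0]
ft_force: [-0.0, -0.2, 0.4]
width: 0.0002
grip_force: 0.0
```

```bash
python3 - <<'E'
from h import *
c=load('s1');print('body edge',pt(c,387,203))
c=snap('scene','s2')
for v in range(203,224): print(v,(c['z_map'][v,380:394]*1000).astype(int))
t=snap('top','t2'); w=cloud(t)
m=(abs(w[...,0]-.49)<.03)&(abs(w[...,1]-.035)<.03); print('top highest', np.percentile(w[m][:,2],[50,90,99]))
E
```

```text
body edge [0.41075659 0.07465295 0.2455075 ]
203 [1098 1098 1102 1099 1100 1098 1098 1099 1101 1100 1104 1102 1103 1103]
204 [1100 1100 1101 1100 1100 1098 1105 1103 1100 1103 1102 1103 1103 1103]
205 [1104 1101 1104 1101 1102 1103 1107 1100 1102 1104 1107 1107 1102 1101]
206 [1103 1101 1104 1101 1103 1103 1106 1104 1107 1107 1103 1107 1108 1107]
207 [1103 1103 1106 1108 1106 1105 1104 1198 1200 1198 1198 1201 1202 1437]
208 [1218 1204 1202 1200 1199 1202 1204 1202 1198 1201 1206 1203 1200 1443]
209 [1221 1203 1205 1201 1199 1202 1201 1203 1205 1207 1203 1201 1443 1437]
210 [1219 1203 1203 1205 1203 1204 1200 1207 1203 1208 1206 1204 1439 1440]
211 [1409 1206 1210 1205 1204 1207 1206 1206 1203 1208 1205 1206 1440 1434]
212 [1409 1208 1206 1206 1212 1210 1206 1207 1207 1206 1211 1205 1442 1440]
213 [1405 1203 1210 1210 1208 1204 1206 1211 1210 1211 1214 1206 1439 1253]
214 [1410 1209 1213 1207 1208 1211 1209 1212 1207 1210 1215 1212 1248 1252]
215 [1414 1417 1415 1427 1425 1434 1434 1436 1437 1439 1245 1243 1246 1248]
216 [1241 1238 1237 1243 1239 1234 1247 1433 1245 1243 1246 1237 1246 1247]
217 [1240 1238 1234 1237 1234 1235 1239 1230 1236 1241 1237 1242 1248 1248]
218 [1231 1234 1231 1234 1231 1233 1233 1235 1235 1232 1236 1239 1245 1446]
219 [1230 1225 1231 1226 1228 1232 1233 1230 1235 1232 1231 1246 1441 1443]
220 [1228 1230 1221 1225 1223 1226 1230 1227 1226 1226 1226 1226 1447 1441]
221 [1229 1222 1226 1226 1224 1224 1227 1223 1223 1225 1225 1225 1440 1438]
222 [1222 1221 1220 1219 1218 1224 1222 1222 1223 1220 1223 1222 1438 1442]
223 [1221 1222 1220 1220 1218 1219 1216 1218 1221 1224 1221 1226 1440 1437]
top highest [0.56362743 0.57749123 0.58151456]
```

The real finger ends stand about 20 mm above the reported TCP, so I'll go down by force.

```bash
python3 -m crank '{"steps":[[[0,0,-0.2],[0,0,0]],[[0,0,-0.2],[0,0,0]],[[0,0,0],[0,0,0]],[[0,0,0],[0,0,0]]]}'; python3 -m crank '{"steps":[[[0,0,-0.1],[0,0,0]],[[0,0,-0.1],[0,0,0]],[[0,0,0],[0,0,0]]]}'; python3 -m crank '{"steps":[[[0,0,-0.1],[0,0,0]],[[0,0,0],[0,0,0]]]}'; python3 -m crank '{"steps":[[[0,0,-0.1],[0,0,0]],[[0,0,0],[0,0,0]]]}'; python3 -m crank '{"steps":[[[0,0,-0.1],[0,0,0]],[[0,0,0],[0,0,0]]]}'
```

```text
time: 3.88
ee_pos: [0.4905, 0.0335, 0.1345]
eef_rot: [0.788, 0.616, -0.0, -0.0]
ft_force: [0.0, -0.0, 0.3]
width: 0.0005
grip_force: 0.0
time: 4.13
ee_pos: [0.4906, 0.0335, 0.1295]
eef_rot: [0.788, 0.616, -0.0, -0.0]
ft_force: [-0.1, -0.1, -1.2]
width: 0.0007
grip_force: 0.0
time: 4.3
ee_pos: [0.4907, 0.0335, 0.1271]
eef_rot: [0.788, 0.616, -0.0, -0.0]
ft_force: [-0.6, 0.4, -0.1]
width: 0.0003
grip_force: 0.0
time: 4.47
ee_pos: [0.491, 0.0335, 0.125]
eef_rot: [0.788, 0.616, 0.0, 0.0]
ft_force: [-1.5, -0.3, 4.1]
width: 0.0008
grip_force: 2.2
time: 4.63
ee_pos: [0.491, 0.0335, 0.1226]
eef_rot: [0.788, 0.616, 0.0, 0.0]
ft_force: [-1.1, -0.8, 4.4]
width: 0.0002
grip_force: 2.8
```

```bash
python3 -m crank '{"steps":[[[0,0,-0.1],[0,0,0]],[[0,0,-0.1],[0,0,0]],[[0,0,-0.1],[0,0,0]],[[0,0,0],[0,0,0]]]}';python3 -m crank '{"steps":[[[0,0,-0.06],[0,0,0]],[[0,0,0],[0,0,0]]]}';python3 -m crank '{"steps":[[[0,0,-0.06],[0,0,0]],[[0,0,0],[0,0,0]]]}'; python3 - <<'E'
from h import *
c=snap('scene','s3');cv2.imwrite('pics/c4.png',cv2.resize(c['pixels'][150:300,320:480],None,fx=4,fy=4))
E
```

```text
time: 4.97
ee_pos: [0.4912, 0.0335, 0.1154]
eef_rot: [0.788, 0.616, 0.0, 0.0]
ft_force: [-2.0, -1.0, 9.3]
width: 0.0007
grip_force: 4.4
time: 5.13
ee_pos: [0.4914, 0.0335, 0.1142]
eef_rot: [0.788, 0.616, 0.0, 0.0]
ft_force: [-2.7, 0.1, 9.1]
width: 0.0007
grip_force: 4.7
time: 5.3
ee_pos: [0.4924, 0.0337, 0.1139]
eef_rot: [0.788, 0.616, 0.001, 0.001]
ft_force: [-3.9, -1.0, 17.3]
width: 0.0007
grip_force: 8.5
```

```bash
python3 -m crank '{"steps":[[[0,0,-0.03],[0,0,0]],[[0,0,0],[0,0,0]]]}'; python3 -m crank '{"steps":[[[0,0,0.2],[0,0,0]],[[0,0,0.2],[0,0,0]],[[0,0,0.2],[0,0,0]],[[0,0,0.3],[0,0,0]],[[0,0,0.6],[0,0,0]],[[0,0,0.9],[0,0,0]],[[0,0,0.9],[0,0,0]],[[0,0,0.9],[0,0,0]],[[0,0,0],[0,0,0]]]}'; python3 - <<'E'
from h import *
c=snap('scene','s4');w=cloud(c)
for t in('scene0','s4'):
    c=load(t); print([pt(c,u,v).round(4).tolist() for u,v in((384,220),(386,222),(383,262))])
a,b=load('scene0')['pixels'],load('s4')['pixels'];print(cv2.absdiff(a,b)[215:290,365:400].mean())
E
```

```text
time: 5.52
ee_pos: [0.4929, 0.0337, 0.1139]
eef_rot: [0.788, 0.616, 0.002, 0.002]
ft_force: [-5.3, -1.3, 23.6]
width: 0.0006
grip_force: 11.6
time: 6.27
ee_pos: [0.4927, 0.0339, 0.2204]
eef_rot: [0.788, 0.616, 0.002, 0.002]
ft_force: [0.2, -0.8, 0.4]
width: 0.0009
grip_force: 0.0
[[0.4887, 0.0368, 0.1479], [0.4803, 0.0361, 0.1482], [0.4621, 0.0434, 0.0574]]
[[0.4898, 0.0363, 0.1472], [0.4806, 0.0359, 0.148], [0.4612, 0.0439, 0.0583]]
4.786920634920635
```

```bash
python3 -m crank '{"steps":[[[0.31,0.8,0.1],[0.89,-0.22,0]],[[0.31,0.8,0.1],[0.89,-0.22,0]],[[0.31,0.8,0.1],[0.89,-0.22,0]],[[0.31,0.8,0.1],[0.89,-0.22,0]],[[0.31,0.8,0.1],[0.89,-0.22,0]],[[0.31,0.8,0.1],[0.89,-0.22,0]],[[0.31,0.8,0.1],[0.89,-0.22,0]],[[0.31,0.8,0.1],[0.89,-0.22,0]],[[0.31,0.8,0.1],[0.89,-0.22,0]],[[0.31,0.8,0.1],[0.89,-0.22,0]]]}' 60 20; python3 -m crank '{"steps":[[[0,0,0],[0,0,0]],[[0,0,0],[0,0,0]],[[0,0,0],[0,0,0]]]}'; python3 - <<'E'
from h import *
from scipy.spatial.transform import Rotation as R
s=monitor.read_state();print(np.round(s['joint_positions'],2),np.round(R.from_quat(s['eef_rot']).as_matrix(),3))
c=snap('scene','s5');snap('wrist','w5');cv2.imwrite('pics/c5.png',cv2.resize(c['pixels'][120:300,200:430],None,fx=3,fy=3))
p=s['ee_pos'];print((proj(c,p)-[200,120])*3)
E
```

```text
time: 7.15
ee_pos: [0.5686, 0.2338, 0.2406]
eef_rot: [0.726, 0.566, 0.308, -0.241]
ft_force: [0.3, 0.8, -0.6]
width: 0.0567
grip_force: 0.0
time: 7.4
ee_pos: [0.5681, 0.2328, 0.2408]
eef_rot: [0.726, 0.568, 0.306, -0.24]
ft_force: [-0.0, -0.9, 0.8]
width: 0.0598
grip_force: 0.0
[ 0.62  0.19 -0.71  1.84 -0.76  1.02  0.05] [[ 0.169  0.971  0.171]
 [ 0.678 -0.24   0.695]
 [ 0.716 -0.001 -0.699]]
[246.41066078 173.57324796]
```

View pics/c5.png

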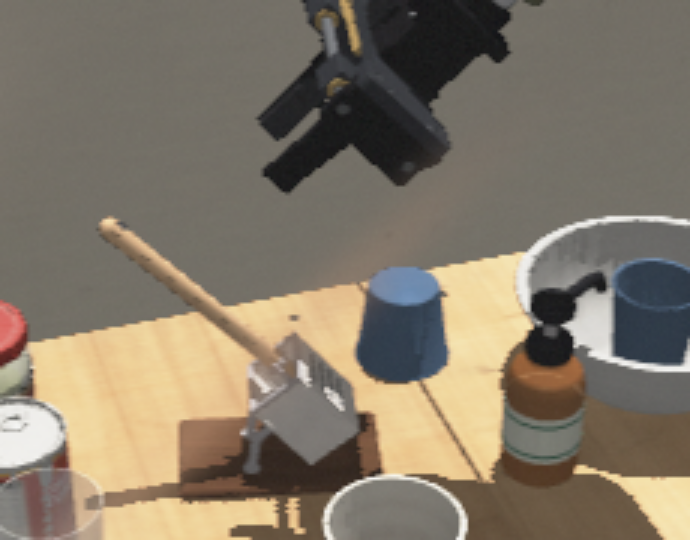

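View pics/w5.png

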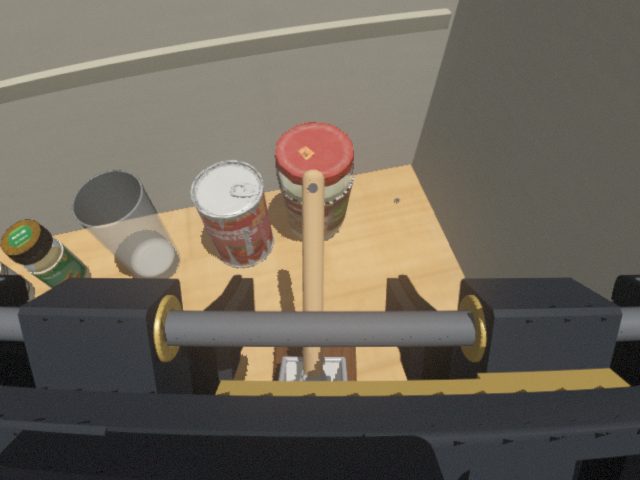

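The scene crop shows the two finger tips near (275,182) and (267,125), while the reported TCP projects to (246,174). The wrist view shows the handle centred between the fingers and parallel to the tool's x-axis.

```bash
python3 - <<'E'
from h import *
from scipy.spatial.transform import Rotation as R
s=monitor.read_state();p=np.array(s['ee_pos']);M=R.from_quat(s['eef_rot']).as_matrix()
c=load('s5')
for o in(0,.0187,.0235,.03):
    q=p-o*M[:,2]
    print(o,[((proj(c,q+M[:,1]*y)-[200,120])*3).round() .tolist() for y in(-.036,0,.036)])
q=p+[0,0,.0235];print('world',((proj(c,q)-[200,120])*3).round())
# wrist: handle axis at two pixels vs scene
w=load('w5');b=load('top0')
for u,v in((313,185),(313,230),(313,265)):print(pt(w,u,v))
G=np.array([.576,.277,.154])
for o in(-.04,0.0187):
    t=G+(o+.0235)*M[:,2]; print(o,'target',t.round(4),'units',((t-p)/.025).round(2))
print('lateral of tool minus handle',M[:,1]@(p-G))
E
```

```text
0 [[248.0, 200.0], [246.0, 172.0], [243.0, 146.0]]
0.0187 [[269.0, 182.0], [266.0, 155.0], [263.0, 128.0]]
0.0235 [[274.0, 178.0], [271.0, 150.0], [268.0, 124.0]]
0.03 [[281.0, 171.0], [278.0, 144.0], [274.0, 118.0]]
world [245. 142.]
[0.58435832 0.31676229 0.20994538]
[0.57896919 0.29573084 0.18602727]
[0.57438686 0.27776856 0.16739014]
-0.04 target [0.5732 0.2655 0.1655] units [ 0.19  1.3  -3.04]
0.0187 target [0.5833 0.3063 0.1245] units [ 0.59  2.93 -4.68]
lateral of tool minus handle 0.0032513435067695173
```

```bash
python3 -m crank '{"steps":[[[0.04,0.33,-0.76],[0,0,0]],[[0.04,0.33,-0.76],[0,0,0]],[[0.04,0.33,-0.76],[0,0,0]],[[0.04,0.33,-0.76],[0,0,0]],[[0,0,0],[0,0,0]],[[0,0,0],[0,0,0]]]}' 45; python3 - <<'E'
from h import *
from scipy.spatial.transform import Rotation as R
s=monitor.read_state();p=np.array(s['ee_pos']);M=R.from_quat(s['eef_rot']).as_matrix()
w=snap('wrist','w6');c=snap('scene','s6')
C=cloud(w);m=(abs((C-p)@M[:,1])<.025)&((C-p)@M[:,2]>-.06)&((C-p)@M[:,2]<.06)&(C[...,2]>.13)&(C[...,2]<.205)
Q=(C[m]-p)@M; print(len(Q))
for lo in np.arange(-.08,.09,.02):
    q=Q[(Q[:,0]>lo)&(Q[:,0]<lo+.02)]
    if len(q)>10: print(round(lo,2),len(q),'y',np.percentile(q[:,1],[3,50,97]).round(4),'z',np.percentile(q[:,2],[5,50]).round(4))
E
```

```text
time: 8.0
ee_pos: [0.5719, 0.2667, 0.1654]
eef_rot: [0.725, 0.568, 0.306, -0.241]
ft_force: [0.5, -0.1, 0.8]
width: 0.0451
grip_force: 0.0
5630
-0.04 144 y [-0.0087 -0.0006  0.0069] z [0.0074 0.009 ]
-0.02 1118 y [-0.0228 -0.0008  0.0228] z [-0.0343  0.0083]
0.0 1712 y [-0.0241 -0.0008  0.0242] z [-0.046   0.0074]
0.02 1169 y [-0.0081 -0.0007  0.0069] z [0.0065 0.008 ]
0.04 1284 y [-0.0081 -0.0005  0.0069] z [0.0063 0.0079]
0.06 203 y [-0.0082 -0.0002  0.0072] z [0.0066 0.0084]
```

View pics/w6.png

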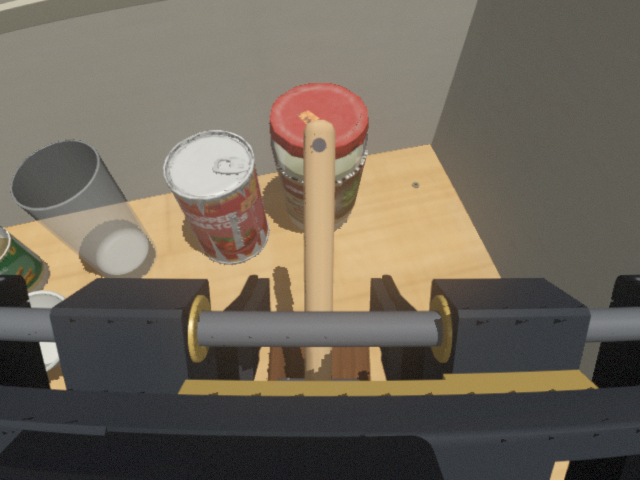

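The wrist view shows the handle centred at column 319 between the fingers at 265 and 375. Advancing 57 mm along the tool.

```bash
python3 -m crank '{"steps":[[[0.1,0.4,-0.4],[0,0,0]],[[0.1,0.4,-0.4],[0,0,0]],[[0.1,0.4,-0.4],[0,0,0]],[[0.1,0.38,-0.39],[0,0,0]],[[0,0,0],[0,0,0]],[[0,0,0],[0,0,0]]]}'; python3 -m crank '{"steps":[[[0,0,0],[0,0,0]],[[0,0,0],[0,0,0]],[[0,0,0],[0,0,0]],[[0,0,0],[0,0,0]],[[0,0,0],[0,0,0]],[[0,0,0],[0,0,0]],[[0,0,0],[0,0,0]],[[0,0,0],[0,0,0]]]}' 0 45
```

```text
time: 8.6
ee_pos: [0.5828, 0.3058, 0.1265]
eef_rot: [0.725, 0.568, 0.307, -0.24]
ft_force: [0.1, -0.3, -0.1]
width: 0.045
grip_force: 0.0
time: 9.27
ee_pos: [0.5822, 0.3061, 0.1255]
eef_rot: [0.725, 0.568, 0.307, -0.24]
ft_force: [-0.4, -0.0, 0.7]
width: 0.0156
grip_force: 45.0
```

```bash
python3 -m crank '{"steps":[[[0.05,0.2,0.25],[0,0,0]],[[0.05,0.2,0.25],[0,0,0]],[[0,0,0],[0,0,0]]]}';  python3 -m crank '{"steps":[[[0.05,0.2,0.25],[0,0,0]],[[0.05,0.2,0.25],[0,0,0]],[[0.05,0.2,0.25],[0,0,0]],[[0,0,0],[0,0,0]]]}'; python3 -m crank '{"steps":[[[0.05,0.2,0.25],[0,0,0]],[[0.05,0.2,0.25],[0,0,0]],[[0.05,0.2,0.25],[0,0,0]],[[0.05,0.2,0.25],[0,0,0]],[[0.05,0.2,0.25],[0,0,0]],[[0.05,0.2,0.25],[0,0,0]],[[0.05,0.2,0.25],[0,0,0]]]}'; python3 - <<'E'
from h import *
c=snap('scene','s7');cv2.imwrite('pics/c7.png',cv2.resize(c['pixels'][80:300,180:430],None,fx=2.7,fy=2.7))
E
```

```text
time: 9.52
ee_pos: [0.5853, 0.3176, 0.1398]
eef_rot: [0.725, 0.568, 0.307, -0.24]
ft_force: [0.1, -0.0, 2.3]
width: 0.0155
grip_force: 44.9
time: 9.85
ee_pos: [0.589, 0.3331, 0.159]
eef_rot: [0.724, 0.568, 0.308, -0.24]
ft_force: [0.0, 0.6, -1.0]
width: 0.0152
grip_force: 44.9
time: 10.43
ee_pos: [0.5975, 0.3666, 0.2012]
eef_rot: [0.725, 0.568, 0.307, -0.24]
ft_force: [-0.2, -1.0, -1.3]
width: 0.0153
grip_force: 44.9
```

View pics/c7.png

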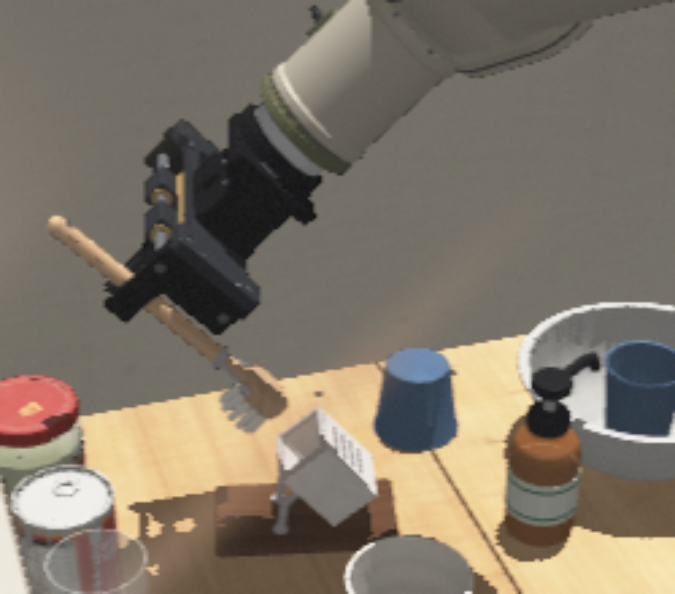

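The brush is out of the holder, with its head at crop (260,390), clear of the sleeve and bristles down.

```bash
python3 -m crank '{"steps":[[[0,0,0.8],[0,0,0]],[[0,0,0.8],[0,0,0]],[[0,0,0.5],[-0.5,0.12,0]],[[0,-0.4,0.3],[-0.85,0.21,0]],[[0,-0.6,0],[-0.85,0.21,0]],[[0,-0.8,0],[-0.85,0.21,0]],[[0,-0.8,0],[-0.85,0.21,0]],[[0,-0.8,0],[-0.85,0.21,0]],[[0,-0.8,0],[-0.85,0.21,0]],[[0,-0.8,0],[-0.85,0.21,0]]]}'; python3 -m crank '{"steps":[[[0,-0.8,0],[-0.85,0.21,0]],[[0,-0.8,0],[-0.85,0.21,0]],[[0,-0.8,0],[-0.85,0.21,0]],[[0,-0.8,0],[-0.75,0.18,0]],[[0,-0.8,0],[0,0,0]],[[0,-0.8,0],[0,0,0]],[[0,-0.8,0],[0,0,0]],[[0,-0.6,0],[0,0,0]],[[0,-0.4,0],[0,0,0]],[[0,0,0],[0,0,0]]]}'; python3 - <<'E'
from h import *
from scipy.spatial.transform import Rotation as R
s=monitor.read_state();print(R.from_quat(s['eef_rot']).as_matrix().round(3),np.round(s['joint_positions'],2))
c=snap('scene','s8');snap('top','t8');cv2.imwrite('pics/c8.png',cv2.resize(c['pixels'][60:300,260:500],None,fx=2.5,fy=2.5))
E
```

```text
time: 11.32
ee_pos: [0.5977, 0.2399, 0.2611]
eef_rot: [0.783, 0.612, 0.086, -0.066]
ft_force: [-0.1, 0.1, -1.6]
width: 0.0156
grip_force: 44.9
time: 12.15
ee_pos: [0.5977, 0.0735, 0.2605]
eef_rot: [0.788, 0.614, -0.03, 0.024]
ft_force: [-0.3, -0.4, 0.1]
width: 0.0151
grip_force: 44.9
[[ 0.243  0.97  -0.018]
 [ 0.967 -0.244 -0.075]
 [-0.077  0.001 -0.997]] [ 0.11  0.32 -0.45  1.38  0.2   1.52 -0.59]
```

View pics/c8.png

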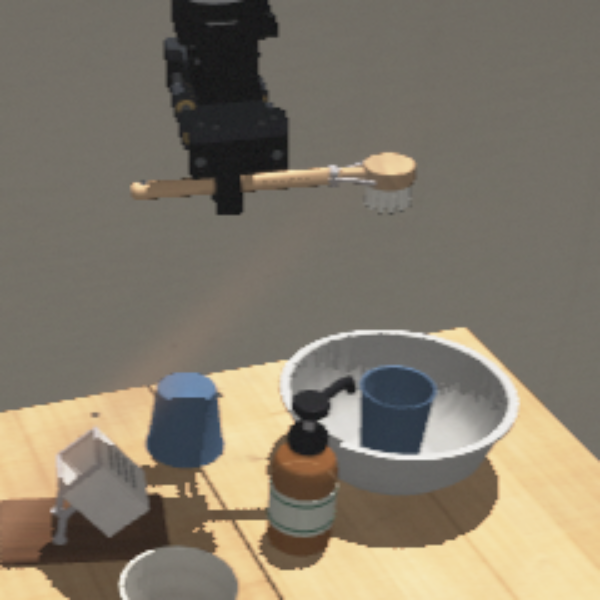

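The brush is nearly level. The head is at crop (390,170) over the far side of the bowl, and the tool is about 4° past vertical. I'll measure the brush itself.

```bash
cat > m.py <<'E'
from h import *
import sys
from scipy.spatial.transform import Rotation as R
def brush(ts,tt):
    s=monitor.read_state();p=np.array(s['ee_pos']);M=R.from_quat(s['eef_rot']).as_matrix()
    g=p-.0422*M[:,2]; print('grip',g.round(4))
    for t in(ts,tt):
        c=load(t);C=cloud(c).reshape(-1,3);col=c['pixels'].reshape(-1,3).astype(int)
        wood=(col[:,2]-col[:,0]>25)
        q=(C-g)@M
        m=wood&(abs(q[:,1])<.03)&(abs(q[:,2])<.05)&(q[:,0]<.0)&(q[:,0]>-.2)|(wood&(abs(q[:,1])<.03)&(abs(q[:,2])<.05)&(q[:,0]>0)&(q[:,0]<.2))
        P=C[m];x=q[m,0]
        sg=1 if (abs(x).max()==x.max()) else -1
        x=x*sg; h=P[(x>-.075)&(x<.095)]; 
        c0=h.mean(0);v=np.linalg.svd(h-c0)[2][0]; v*=np.sign(v@M[:,0]*sg)
        H=P[x>.108]
        print(t,sg,len(h),'x range',x.min().round(4),x.max().round(4),'dir',v.round(3),'pitch',np.degrees(np.arcsin(v[2])).round(1),'head n',len(H),'bbox mid',((H.max(0)+H.min(0))/2).round(4),'head zmax',H[:,2].max().round(4),'handle mean',c0.round(4))
        w=(col.min(1)>110)&(abs(q[:,1])<.03)&(abs(q[:,2])<.06)&(q[:,0]*sg>.1)&(q[:,0]*sg<.18)
        if w.any(): print('bristle zmin',np.percentile(C[w][:,2],[2,10]).round(4),'xy',C[w].mean(0).round(4))
brush(*sys.argv[1:])
E
python3 m.py s8 t8
```

```text
grip [0.598  0.0798 0.3026]
s8 -1 465 x range -0.0762 0.1578 dir [-0.248 -0.967  0.061] pitch 3.5 head n 279 bbox mid [ 0.5612 -0.0473  0.3118] head zmax 0.3208 handle mean [0.5906 0.0749 0.3053]
bristle zmin [0.284  0.2874] xy [ 0.5584 -0.0461  0.3068]
t8 -1 75 x range -0.0778 0.1577 dir [-0.559 -0.829 -0.02 ] pitch -1.1 head n 429 bbox mid [ 0.5648 -0.0493  0.3186] head zmax 0.326 handle mean [0.614  0.143  0.3041]
bristle zmin [0.3062 0.3083] xy [ 0.586  -0.0332  0.3108]
```

```bash
python3 -m crank '{"steps":[[[0,-0.5,-0.2],[0.4,-0.1,0]],[[-0.08,-0.6,-0.5],[0.38,-0.1,0]],[[0,-0.42,-0.7],[0,0,0]],[[0,0,-0.7],[0,0,0]],[[0,0,-0.7],[0,0,0]],[[0,0,-0.6],[0,0,0]],[[0,0,-0.4],[0,0,0]],[[0,0,0],[0,0,0]],[[0,0,0],[0,0,0]],[[0,0,0],[0,0,0]]]}'; python3 - <<'E'
from h import *
snap('scene','s9');snap('top','t9')
E
python3 m.py s9 t9; python3 - <<'E'
from h import *
a,b=load('scene0'),load('s9');t0,t9=load('top0'),load('t9')
cv2.imwrite('pics/c9.png',np.hstack([cv2.resize(b['pixels'][120:300,170:500],(400,218)),cv2.resize(t9['pixels'][120:380,180:520],(400,306))[:218]]) if 0 else cv2.resize(t9['pixels'][120:380,180:520],None,fx=2.2,fy=2.2))
for P in([.645,.084,.03],[.4905,.035,.05],[.56,-.2,.08]): 
    u,v=proj(a,P).astype(int); print(cv2.absdiff(a['pixels'],b['pixels'])[v-15:v+15,u-15:u+15].mean())
E
```

```text
time: 13.08
ee_pos: [0.5959, 0.0387, 0.1666]
eef_rot: [0.787, 0.617, -0.001, 0.003]
ft_force: [-0.4, 1.0, -0.4]
width: 0.0156
grip_force: 44.9
grip [0.5959 0.0387 0.2088]
s9 -1 342 x range -0.0809 0.1539 dir [-0.246 -0.969 -0.018] pitch -1.0 head n 244 bbox mid [ 0.5595 -0.0868  0.2076] head zmax 0.2171 handle mean [0.5885 0.0375 0.2108]
bristle zmin [0.1809 0.1848] xy [ 0.5569 -0.0847  0.2041]
t9 -1 116 x range -0.0788 0.1559 dir [-0.203 -0.979  0.009] pitch 0.5 head n 94 bbox mid [ 0.5655 -0.1042  0.2148] head zmax 0.2203 handle mean [0.6103 0.0949 0.2156]
13.154074074074074
4.574814814814815
0.8377777777777777
```

View pics/s9.png

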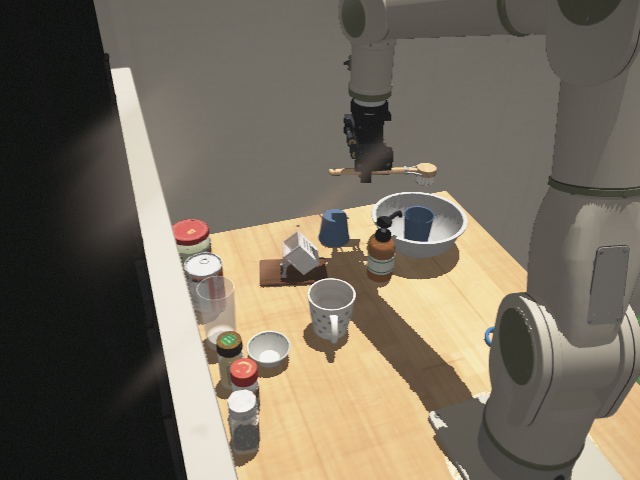

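The brush is level over the bowl centre at (0.561,-0.09), with the bristles about 90 mm above the rim, and the bottle, cup and bowl haven't moved. I'll let it settle and hand it in.

```bash
python3 -m crank '{"steps":[[[0,0,0],[0,0,0]],[[0,0,0],[0,0,0]],[[0,0,0],[0,0,0]],[[0,0,0],[0,0,0]],[[0,0,0],[0,0,0]],[[0,0,0],[0,0,0]]]}'; python3 -c "
from bench import ticket
print(ticket.close_job())"
```

```text
time: 13.68
ee_pos: [0.5954, 0.038, 0.1655]
eef_rot: [0.788, 0.616, -0.002, 0.002]
ft_force: [0.2, 0.1, -0.6]
width: 0.0155
grip_force: 44.9
the job is handed in; nothing more can be done
None
```

The job is handed in (no verdict was returned): the pump was pressed to its stop and sprang back up, and the brush is held still and level, bristles down, about 90 mm above the rim over the middle of the bowl, with nothing else seen to have moved.

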